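# Kit four connectors into their tray nests

## Robot

A 7-joint arm with a two-finger parallel gripper is mounted at the origin on the work surface. World frame = base frame: x ahead of the robot, y to its left, z up, the work surface at z = 0. Lengths are in m, angles in rad, forces in N, time in s.
With the tool pointing down it reaches from about 0.4 to 0.925 m from the base axis. Payload 4.1 kg.
Tool frame: the origin (TCP) lies at the very end of the fingers, on their centre line; the grasp point (between the pads) lies behind it (grip_point_offset is the z of the grasp point in the tool frame, in m); z points along the fingers, y is the line along which they close (so a half turn about z gives the same grasp; the last joint's range is limited). The gripper opens to 85 mm and grips with 20 to 120 N. Pads are 22 mm wide; open, the fingers measure 114 mm over their backs; the gripper's body (76 mm by 85 mm) begins 54 mm behind the grasp point. The pads swing forward as they close: fully open they stand 13 mm farther back than shut.
Start: joints at [-1.289, 0.398, 0.045, 1.537, -0.019, 1.207, -0.051], TCP at [0.242, 0.603, 0.231] pointing down, gripper open.
Joint ranges: [-2.82, 2.82], [-0.49, 2.23], [-1.37, 1.46], [0, 2.46], [-1.36, 4.5], [0.23, 2], [-2.94, 2.94]. Speed limits (rad/s): [2.57, 2.57, 3.14, 3.14, 3.14, 3.14, 3.14].

## Interface

Orientations are given as a unit quaternion [w, x, y, z].
In Python, from station import * gives the robot as it stands. The module is installed in compiled form; this text tells all that it offers.
- The arm moves only by the tool step_arm, never from a script. Its argument "steps" is a list of rows, each a list of 5 numbers: the closure in counts, from 0 (fully open) to 255 (shut), then the shift along the tool's x, y, z in m, then the turn about the tool's z in rad. A call has 1 to 8 rows; each row shifts and turns the commanded pose from where the row before left it, along the tool's axes as they then stand; what a row does not reach is not made up. A row lasts 1/8 s, in which the tool goes at most 62.5 mm and 10.7 degrees, less where a joint would pass 70% of its speed; a pose out of reach is approached as far as the arm can. A call with a gripper value outside its range is refused whole. The fingers move at their own pace and stop on an object; "newtons" is the grip in N (left out, the last holds). Time passes only in rows, so rows that do not move let the fingers close. It gives the time, the measured TCP pose, the force, the opening and the grip force at its end, in the units of the state.
- observe(): the state, without advancing time (a new reading comes with each control period).
- camera(name): name is "side" or "top" or "wrist"; returns a dict with "frame" (420x560x3 uint8, red, green, blue), "depth" (420x560 float32, m along the optical axis (not along the pixel's ray), 0 where there is no reading), "fov_y" (degrees; the focal length in pixels is half the picture's height over the tangent of half this angle, whatever the lens; pixels are square), "cx", "cy" (the principal point, pixels), "extrinsics" (4x4, takes a point from camera to world coordinates). Camera axes: x right, y up, looking along -z (the intrinsics and any distortion apply to the point x, -y, -z); pixel columns grow to the right and rows downward; lengths in m; the calibration is good to about 2 mm. A picture is of the moment at which its call begins.
- sign_off(): hands the job in; it is judged then, once.
The state is a dict: "clock": time; "joints": joint angles; "joint_vel": joint speeds; "joint_torque": joint torques, N m; "position": TCP position; "orientation": TCP orientation; "ft_force": force on the tool from outside, world axes, zero at the start; "ft_torque": the same for the moment, N m; "gripper_width": finger opening in m; "finger_force": force on a finger pad.
Only numpy, scipy, OpenCV 4.12 (cv2) and the standard library are available. Lean on these libraries where they do the work, as an engineer would, in place of code of your own. Each camera call takes 0.05 s, during which the arm holds its last target. There are 200 camera calls.

## Task

Make up the connector kit for the soldering bench: stand each of the four connectors (the ones with gold contacts), upright and contacts up, down in the tray pocket that matches its size and shape - the large round one, the small round one, the square-flanged one and the rectangular one. Set them in, do not drop them, and leave the dust cap and the backshell that stand among them where they are.

Things in the scene. Friction and masses are not known exactly. Their poses are not given: they have to be found in the camera images.
- large_plug: Large round cable connector, bare metal, standing upright on its mating end. Fluted coupling ring 48 mm in diameter from the underside to 34 mm up, above it a threaded body 40 mm in diameter; 50 mm tall in all, black top face with two rings of gold contacts (tips 4 mm proud). About 0.14 kg. Origin: centre of the underside; z up along its axis.
- small_plug: Small round cable connector, same make. Fluted coupling ring 28 mm in diameter up to 32 mm, above it a threaded body 22 mm in diameter; 48 mm tall, black top face with gold contacts (tips 4 mm proud). About 0.06 kg. Origin: centre of the underside; z up.
- square_receptacle: Square-flange connector standing on its flange: square flange 40 x 40 x 5 mm at the bottom, on it a round barrel 30 mm in diameter up to 44 mm, gold contacts on black inside its mouth. About 0.08 kg. Origin: centre of the underside; x and y along the flange's sides, z up. It fits its pocket at any quarter turn.
- rect_connector: Rectangular connector standing on its flange: flange 66 x 26 x 5 mm (66 along x, 26 along y) at the bottom, on it a box body 50 x 20 mm (50 along x, 20 along y) up to 42 mm, three rows of gold contacts on top (tips 4 mm proud). About 0.09 kg. Origin: centre of the underside; z up. Either way round fits.
- nest_large_round: Grey plastic nest block, 100 x 100 x 18 mm, fixed in a flat metal tray, four of them two by two, 104 mm apart. In its middle one pocket 12 mm deep, edge bevelled 3 mm: the large round pocket, 58 mm in diameter, for the large round connector. Origin: centre of the block's underside, 6 mm above the bench (pocket floor 6 mm, top 18 mm above it); x, y along its sides.
- nest_small_round: Grey plastic nest block, 100 x 100 x 18 mm, fixed in a flat metal tray, four of them two by two, 104 mm apart. In its middle one pocket 12 mm deep, edge bevelled 3 mm: the small round pocket, 38 mm in diameter, for the small round connector. Origin: centre of the block's underside, 6 mm above the bench (pocket floor 6 mm, top 18 mm above it); x, y along its sides.
- nest_square: Grey plastic nest block, 100 x 100 x 18 mm, fixed in a flat metal tray, four of them two by two, 104 mm apart. In its middle one pocket 12 mm deep, edge bevelled 3 mm: the square pocket, 50 x 50 mm, sides along the block's, for the square-flange connector. Origin: centre of the block's underside, 6 mm above the bench (pocket floor 6 mm, top 18 mm above it); x, y along its sides.
- nest_rect: Grey plastic nest block, 100 x 100 x 18 mm, fixed in a flat metal tray, four of them two by two, 104 mm apart. In its middle one pocket 12 mm deep, edge bevelled 3 mm: the oblong pocket, 76 mm along x and 36 mm along y, for the rectangular connector. Origin: centre of the block's underside, 6 mm above the bench (pocket floor 6 mm, top 18 mm above it); x, y along its sides.
- dust_cap: Loose low metal dust cap standing among the connectors: plain closed disc 40 mm in diameter, 18 mm high, no contacts. Not part of the kit; stays where it is. Origin: centre of the underside.
- backshell: Loose metal backshell standing among the connectors: a cone 36 mm in diameter at the foot, narrowing to a hollow neck with two clamp bars (30 mm long, 26 mm over both), 40 mm tall, no contacts. Not part of the kit; stays where it is. Origin: centre of the underside.
Not all that is in view belongs to the job. What is shaped like the rect_connector but blue or orange is not meant.

How it is judged:
At the end, for the whole second after the job is handed in: Each connector stands in its own nest block: centre within 10 mm of the block's centre, underside on the pocket floor (3 to 9 mm above the block's underside), upright within 0.12 rad, released and at rest (horizontal distance between large_plug and nest_large_round below 0.01 m and z of large_plug in the frame of nest_large_round between 0.003 and 0.009 m and angle between each of large_plug, small_plug, square_receptacle, rect_connector's own z axis and vertical below 0.12 rad and linear speed of each of large_plug, small_plug, square_receptacle, rect_connector below 0.02 m/s and horizontal distance between small_plug and nest_small_round below 0.01 m and z of small_plug in the frame of nest_small_round between 0.003 and 0.009 m and horizontal distance between square_receptacle and nest_square below 0.01 m and z of square_receptacle in the frame of nest_square between 0.003 and 0.009 m and horizontal distance between rect_connector and nest_rect below 0.01 m and z of rect_connector in the frame of nest_rect between 0.003 and 0.009 m); the robot touches nothing.
It fails at once if the dust cap is shifted by more than 20 mm (distance of dust_cap from where it was at the start of the episode above 0.02 m).
It fails at once if the backshell is shifted by more than 20 mm (distance of backshell from where it was at the start of the episode above 0.02 m).
It fails at once if a connector is dropped: it is in the air, touched by nothing, with its underside more than 45 mm above the bench ((height (world z) of large_plug above 0.045 m and contact force between large_plug and anything else below 0.01 N) or (height (world z) of small_plug above 0.045 m and contact force between small_plug and anything else below 0.01 N) or (height (world z) of square_receptacle above 0.045 m and contact force between square_receptacle and anything else below 0.01 N) or (height (world z) of rect_connector above 0.045 m and contact force between rect_connector and anything else below 0.01 N)).
It also fails if it takes over 112 s, if anything falls off the work surface, if the arm or the gripper's body presses on something with over 40 N, if the wrist force passes 120 N, or if a joint passes its speed limit or range.

## Working session

There is one attempt and no reset: what is moved stays moved. The work goes in short steps, Python scripts to look and compute and a tool call to move; the robot and the scene stay as the last step left them, time stands still between calls to the robot, and variables do not carry over. Pictures are saved under pics/ and viewed, at most 14 in all, crops included, and the job is handed in when it is done.

Besides the shell and the picture viewer there is one more tool, called after "Request:" as name([rows], argument=value, ...), one row to a line, values as JSON. step_arm: Moves the arm, as the interface text tells. Its arguments: {"type":"object","properties":{"steps":{"type":"array","items":{"type":"array","items":{"type":"number"}}},"newtons":{"type":"number"}},"required":["steps"]}

```bash
mkdir -p pics
cat > h.py <<'E'
from station import *
import numpy as np, cv2
def grab(name):
    c=camera(name); np.savez('%s.npz'%name,**c); return c
def world(c):
    d=c['depth']; h,w=d.shape; f=h/2/np.tan(np.radians(c['fov_y'])/2)
    u,v=np.meshgrid(np.arange(w),np.arange(h))
    p=np.stack([(u-c['cx'])/f*d,-(v-c['cy'])/f*d,-d,np.ones_like(d)],-1)
    return (p@np.array(c['extrinsics']).T)[...,:3]
E
python3 - <<'E'
from h import *
s=observe(); print({k:np.round(v,3).tolist() for k,v in s.items()})
for n in('top','side'):
    c=grab(n); cv2.imwrite('pics/%s0.png'%n,c['frame'][...,::-1]); print(n,[k for k in c],c['fov_y'],c['cx'],c['cy'],np.round(c['extrinsics'],3).tolist())
E
```

```text
{'clock': 0.0, 'joints': [-1.289, 0.399, 0.045, 1.538, -0.019, 1.207, -0.051], 'joint_vel': [0.001, -0.001, 0.001, 0.001, -0.0, 0.002, -0.0], 'joint_torque': [-0.001, -47.512, 1.364, -25.422, 0.011, 0.009, 0.0], 'position': [0.241, 0.603, 0.23], 'orientation': [-0.0, 0.189, 0.982, -0.001], 'ft_force': [-0.207, 0.913, 0.252], 'ft_torque': [-0.045, 0.022, -0.085], 'finger_force': 0.0, 'gripper_width': 0.085}
top ['frame', 'depth', 'fov_y', 'cx', 'cy', 'extrinsics'] 55.23793426779286 279.06459896930465 213.73421681080902 [[-0.027, 0.986, -0.162, 0.418], [-1.0, -0.026, 0.01, 0.042], [0.006, 0.162, 0.987, 0.901], [0.0, 0.0, 0.0, 1.0]]
side ['frame', 'depth', 'fov_y', 'cx', 'cy', 'extrinsics'] 45.8374032609181 285.46402122564746 210.79998334789025 [[-0.747, 0.397, -0.534, 0.075], [-0.665, -0.428, 0.612, 0.584], [0.015, 0.812, 0.584, 0.558], [0.0, 0.0, 0.0, 1.0]]
```

View pics/top0.png

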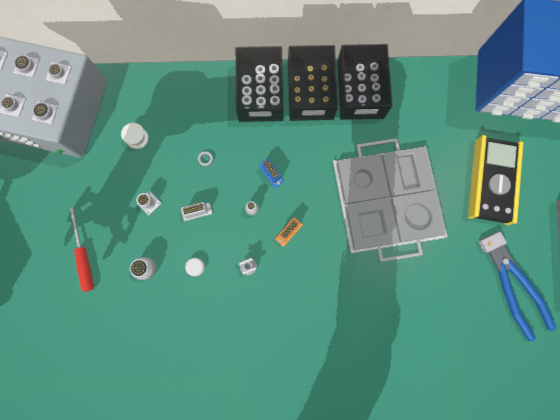

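View pics/side0.png

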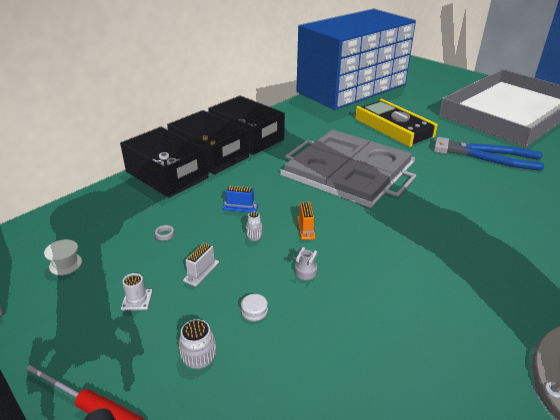

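Top view: the large plug is at (142,268), the square-flange at (148,203), the white/grey rect at (196,211) and the small plug at (251,208). The dust cap is at (195,267) and the backshell at (248,267). The blue (271,173) and orange (289,232) rects are decoys. Nests: small round (363,180), oblong (408,172), square (372,225), large round (417,215). Next I'll measure these and make the confirming crop.

Run:
```python
from h import *
c=np.load('top.npz'); P=world(c); z=P[...,2]
print('table z',[np.round(P[v,u],3).tolist() for u,v in((200,330),(300,300),(100,180),(440,270))])
s=np.load('side.npz'); S=world(s).reshape(-1,3)
seeds=dict(large=(142,268),square=(148,203),rect=(196,211),small=(251,208),cap=(195,267),back=(248,267),blue=(271,173),orange=(289,232))
ok=((z>.006)&(z<.08)).astype(np.uint8)
n,L=cv2.connectedComponents(ok)
for k,(u,v) in seeds.items():
    m=L==L[v,u]; q=P[m]; top=np.percentile(q[:,2],97)
    def rect(q):
        (a,b),(w,h),t=cv2.minAreaRect((q[:,:2]*1000).astype(np.float32)); return np.round([a,b,w,h,t],1)
    print(k,m.sum(),'top',round(top,3),'upper',rect(q[q[:,2]>top-.006]),'all',rect(q))
    T=S[(np.hypot(*(S[:,:2]-q[:,:2].mean(0)).T)<.05)&(S[:,2]>.006)]
    if len(T): t2=np.percentile(T[:,2],97); print('   side n',len(T),round(t2,3),'upper',rect(T[T[:,2]>t2-.006]),'all',rect(T))
# tray
for (u,v) in ((363,180),(408,172),(372,225),(417,215)):
    print('pocket',np.round(P[v,u],3))
m=((z>.018)&(z<.03)); m[:,:320]=0; m[:,460:]=0;m[:130]=0;m[265:]=0
q=P[m]; print('tray tops',np.median(q[:,2]),cv2.minAreaRect((q[:,:2]*1000).astype(np.float32)))
f=c['frame']
a=cv2.resize(f[150:290,115:315],(800,560),interpolation=cv2.INTER_CUBIC); cv2.imwrite('pics/crop1.png',a[...,::-1])
a=cv2.resize(f[135:265,320:460],(646,600),interpolation=cv2.INTER_CUBIC); cv2.imwrite('pics/crop2.png',a[...,::-1])
```

```text
table z [[0.315, 0.211, 0.0], [0.373, -0.008, -0.003], [0.657, 0.444, -0.004], [0.429, -0.322, 0.002]]
large 472 top 0.054 upper [451.5 330.   38.   35.5  88.2] all [450.7 326.8  43.7  47.   66.2]
   side n 1406 0.052 upper [449.1 331.7  38.3  39.   72.3] all [447.5 333.6  47.4  43.8  17.2]
square 227 top 0.044 upper [599.3 327.   29.   28.   62.9] all [600.6 327.9  33.8  29.5  44.4]
   side n 601 0.044 upper [596.4 328.6  30.2  29.1  26.6] all [595.  329.3  39.1  35.   46.4]
rect 310 top 0.045 upper [576.  218.8  19.7  49.8  13.5] all [575.2 218.   23.2  62.7  11.2]
   side n 730 0.045 upper [572.9 220.6  20.3  49.6  16.3] all [571.3 222.9  24.6  60.1  12.7]
small 144 top 0.052 upper [577.9  93.2  17.5  20.1  88.8] all [577.9  92.7  26.3  27.5  67. ]
   side n 354 0.05 upper [574.8  95.8  19.7  18.1  52.4] all [573.5  97.1  27.5  21.8  52.4]
cap 265 top 0.02 upper [451.6 220.5  38.   36.9  88.4] all [451.6 220.5  38.   36.9  88.4]
   side n 489 0.019 upper [448.5 223.4  38.8  38.   43.7] all [448.5 223.4  38.8  38.   43.7]
back 229 top 0.041 upper [452.1 104.2  30.6  29.8  20.2] all [450.  103.   35.5  35.2  20.6]
   side n 510 0.04 upper [449.1 105.7  31.9  31.8  17.3] all [447.4 106.3  35.8  33.   14.4]
blue 275 top 0.046 upper [660.9  48.1  49.5  19.2  33.5] all [656.7  47.3  57.8  23.2  33.2]
   side n 586 0.045 upper [657.7  50.   48.7  21.3  31.3] all [657.8  50.6  62.3  24.1  35. ]
orange 255 top 0.045 upper [525.   11.8  19.4  48.8  46.7] all [525.2  10.7  21.6  61.6  44. ]
   side n 414 0.045 upper [523.3  13.3  20.2  52.1  48.4] all [521.5  15.9  22.4  57.8  45.5]
pocket [ 0.638 -0.161  0.009]
pocket [ 0.654 -0.266  0.009]
pocket [ 0.533 -0.174  0.013]
pocket [ 0.553 -0.278  0.01 ]
tray tops 0.022878133600074846 ((595.0721435546875, -218.81298828125), (204.40586853027344, 205.90321350097656), 7.697999000549316)
```

View pics/crop1.png

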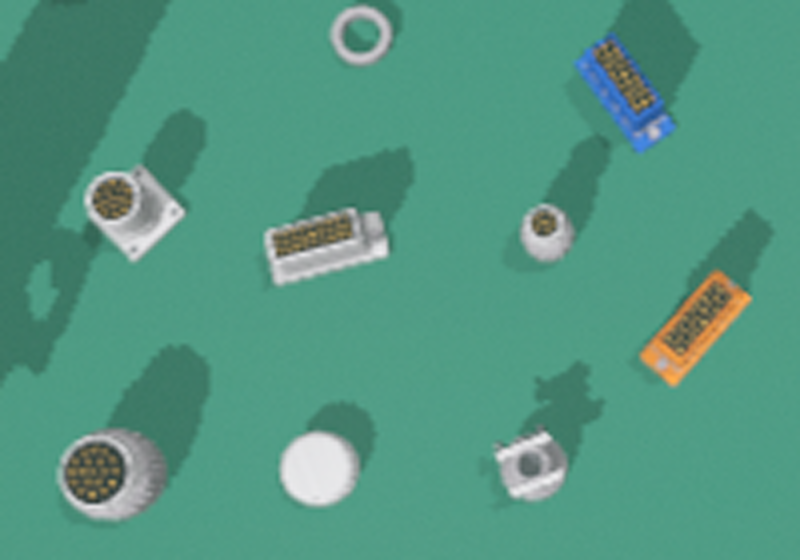

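View pics/crop2.png

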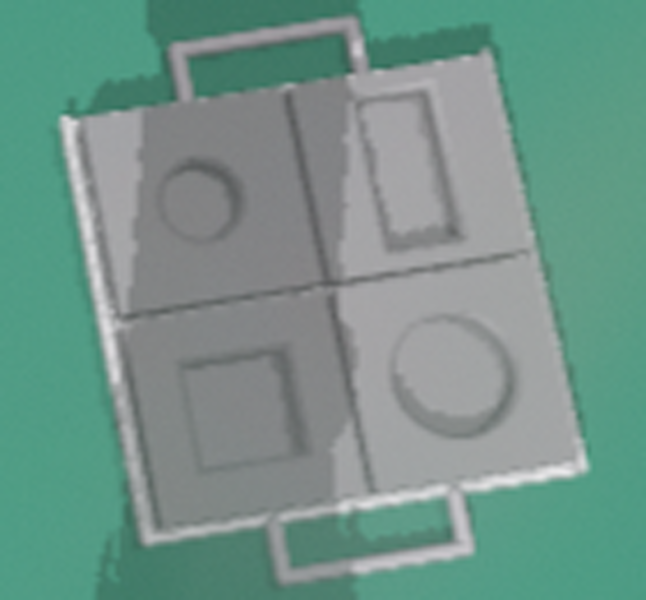

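Crop 1 confirms the four with gold contacts. The rect that fits is the white metal one (crop 313,245), since the other two are blue and orange. The cap (318,468) and backshell (530,465) have no contacts. Crop 2 shows the nests: small round upper left, oblong upper right, square lower left, large round lower right. I'll refine the tray position with both cameras.

Run:
```python
from h import *
import station
print([k for k in dir(station) if not k.startswith('_')], globals().get('grip_point_offset'))
for n in('top','side'):
    P=world(np.load(n+'.npz')); q=P.reshape(-1,3)
    b=(abs(q[:,0]-.595)<.16)&(abs(q[:,1]+.219)<.16)&(q[:,2]>.0205)&(q[:,2]<.028)
    q=q[b]; print(n,len(q),np.median(q[:,2]),cv2.minAreaRect((q[:,:2]*1000).astype(np.float32)),np.round(q.mean(0),4))
    # pocket floor: raster of tray-plane points, holes
    a=np.radians(8); ex=np.array([np.cos(a),np.sin(a)]); ey=np.array([-ex[1],ex[0]])
    W=P.reshape(-1,3); c0=np.array([.595,-.219])
    for nm,sx,sy in(('small',1,1),('rect',1,-1),('square',-1,1),('large',-1,-1)):
        c=c0+.052*(sx*ex+sy*ey); r=(W[:,:2]-c); l=np.stack([r@ex,r@ey],1)
        m=(abs(l)<.046).all(1)&(W[:,2]<.0165)&(W[:,2]>.005)
        print(nm,m.sum(),np.round(c,4),'local',[np.round(v*1000,1) for v in cv2.minAreaRect((l[m]).astype(np.float32))[:1]],np.round((l[m].max(0)+l[m].min(0))*500,1),np.round(np.ptp(l[m],0)*1000,1),'z',np.round(np.median(W[m,2]),4))
```

```text
['PlanningError', 'camera', 'grip_point_offset', 'observe', 'sign_off'] -0.0187
top 5684 0.023053320735451577 ((595.0839233398438, -218.5817108154297), (204.14134216308594, 205.43685913085938), 7.807926177978516) [ 0.594  -0.2149  0.0231]
small 203 [ 0.6393 -0.1603] local [array([ 0., -0.,  0., ..., -0.,  0., -0.], shape=(2000,))] [ 1.4 -1.1] [36.3 34.7] z 0.0113
rect 487 [ 0.6537 -0.2633] local [array([ 0., -0.,  0., ..., -0.,  0., -0.], shape=(2000,))] [ 1.1 -2. ] [75.4 34.2] z 0.011
square 485 [ 0.5363 -0.1747] local [array([ 0., -0.,  0., ..., -0.,  0., -0.], shape=(2000,))] [ 0.7 -0.6] [49.9 49.1] z 0.0112
large 500 [ 0.5507 -0.2777] local [array([ 0., -0.,  0., ..., -0.,  0., -0.], shape=(2000,))] [ 0.3 -1.7] [56.5 54.7] z 0.0109
side 3509 0.022932896381584578 ((593.03515625, -216.97998046875), (206.61378479003906, 213.1505584716797), 7.781777381896973) [ 0.5887 -0.207   0.0229]
small 89 [ 0.6393 -0.1603] local [array([ 0., -0.,  0., ..., -0.,  0., -0.], shape=(2000,))] [ 2.9 -7. ] [31.5 25.9] z 0.0118
rect 180 [ 0.6537 -0.2633] local [array([ 0., -0.,  0., ..., -0.,  0., -0.], shape=(2000,))] [ 0.4 -7.7] [73.5 27. ] z 0.0117
square 260 [ 0.5363 -0.1747] local [array([ 0., -0.,  0., ..., -0.,  0., -0.], shape=(2000,))] [ 1.  -6.5] [48.6 39.4] z 0.0116
large 217 [ 0.5507 -0.2777] local [array([ 0., -0.,  0., ..., -0.,  0., -0.], shape=(2000,))] [ 1.  -8.7] [52.5 42.7] z 0.0114
```

```bash
cat >> h.py <<'E'
from scipy.spatial.transform import Rotation as R
import math
def plan(x,y,z,yd=None,vmax=.05,g=0):
    """rows from measured pose to target (m) with tool-y at yd degrees (mod 180, nearest)"""
    s=observe(); p=np.array(s['position']); w,a,b,c=s['orientation']; M=R.from_quat([a,b,c,w]).as_matrix()
    cur=math.degrees(math.atan2(M[1,1],M[0,1])); t=np.array([x,y,z])
    dy=0 if yd is None else (yd-cur+90)%180-90
    n=max(1,math.ceil(np.linalg.norm(t-p)/vmax),math.ceil(abs(dy)/9.5))
    print('t',round(s['clock'],2),'pos',p.round(4),'tooly',round(cur,1),'j7',round(s['joints'][6],2),'w',round(s['gripper_width'],4),'turn',round(dy,1),'n',n)
    for i in range(n):
        M2=M@R.from_euler('z',-math.radians(dy)*i/n).as_matrix()
        d=M2.T@((t-p)/n); print([g]+[round(float(v),4) for v in d]+[round(-math.radians(dy)/n,4)])
E
python3 -c "
from h import *
plan(.450,.331,.13,36)"
```

```text
t 0.1 pos [0.2414 0.6029 0.2303] tooly 68.2 j7 -0.05 w 0.0855 turn -32.2 n 8
[0, -0.0368, -0.0218, 0.0126, 0.0702]
[0, -0.0383, -0.0192, 0.0126, 0.0702]
[0, -0.0395, -0.0165, 0.0126, 0.0702]
[0, -0.0406, -0.0137, 0.0126, 0.0702]
[0, -0.0415, -0.0108, 0.0126, 0.0702]
[0, -0.0421, -0.0078, 0.0126, 0.0702]
[0, -0.0426, -0.0049, 0.0126, 0.0702]
[0, -0.0428, -0.0019, 0.0126, 0.0702]
```

Request:
step_arm([
  [0,-0.0368,-0.0218,0.0126,0.07],
  [0,-0.0383,-0.0192,0.0126,0.07],
  [0,-0.0395,-0.0165,0.0126,0.07],
  [0,-0.0406,-0.0137,0.0126,0.07],
  [0,-0.0415,-0.0108,0.0126,0.07],
  [0,-0.0421,-0.0078,0.0126,0.07],
  [0,-0.0426,-0.0049,0.0126,0.07],
  [0,-0.0428,-0.0019,0.0126,0.07],
], newtons=40)

```text
clock: 1.1
position: [0.4509, 0.3305, 0.1299]
orientation: [-0.0, 0.454, 0.891, -0.0]
ft_force: [0.7, 0.8, 0.4]
gripper_width: 0.0852
finger_force: 0.0
```

Run:
```python
from h import *
plan(.450,.331,.011,36)
c=grab('wrist'); cv2.imwrite('pics/w1.png',c['frame'][...,::-1]); print(np.round(c['extrinsics'],3).tolist())
P=world(c).reshape(-1,3)
for n,x,y,z0,z1 in(('large',.45,.331,.046,.06),('largering',.45,.331,.028,.036),('cap',.45,.222,.014,.03)):
    q=P[(np.hypot(P[:,0]-x,P[:,1]-y)<.045)&(P[:,2]>z0)&(P[:,2]<z1)]
    if len(q)>5: print(n,len(q),cv2.minEnclosingCircle((q[:,:2]*1000).astype(np.float32)),q[:,2].max())
```

```text
t 1.1 pos [0.4509 0.3305 0.1299] tooly 36.0 j7 0.02 w 0.0852 turn 0.0 n 3
[0, 0.0003, -0.0001, 0.0396, -0.0001]
[0, 0.0003, -0.0001, 0.0396, -0.0001]
[0, 0.0003, -0.0001, 0.0396, -0.0001]
[[0.809, -0.564, -0.166, 0.41], [0.587, 0.776, 0.229, 0.389], [-0.0, -0.283, 0.959, 0.273], [0.0, 0.0, 0.0, 1.0]]
large 2277 ((451.9318542480469, 331.1604919433594), 19.794649124145508) 0.05611677920947522
largering 604 ((452.217041015625, 330.8518371582031), 23.825361251831055) 0.03598196658508507
cap 1433 ((452.7859802246094, 221.85658264160156), 20.194684982299805) 0.020877139789463484
```

View pics/w1.png

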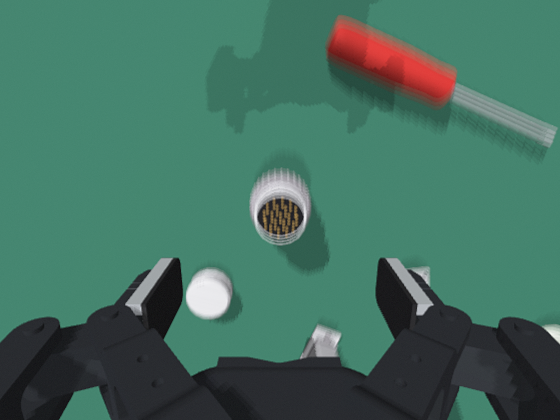

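The wrist view shows the large plug at (280,210), centred between the pads, with the cap to the left at (210,295). All three cameras agree on (0.451, 0.331). I'll go down and grip.

Request:
step_arm([
  [0,0.0003,0,0.04,0],
  [0,0.0003,0,0.04,0],
  [0,0,0,0.039,0],
  [0,0,0,0,0],
  [160,0,0,0,0],
  [160,0,0,0,0],
  [160,0,0,0,0],
  [160,0,0,0,0],
], newtons=40)

```text
clock: 2.15
position: [0.4514, 0.3334, 0.0136]
orientation: [0.001, 0.453, 0.891, 0.002]
ft_force: [-0.7, -0.5, 6.0]
gripper_width: 0.0467
finger_force: 41.1
```

Request:
step_arm([
  [160,0,0,-0.02,0],
  [160,0,0,-0.03,0],
  [160,0,0,-0.04,0],
  [160,0,0,0,0],
])

```text
clock: 2.65
position: [0.4524, 0.334, 0.1053]
orientation: [0.001, 0.453, 0.891, 0.004]
ft_force: [-0.2, 0.4, -1.3]
gripper_width: 0.0468
finger_force: 41.6
```

Run:
```python
from h import *
plan(.5495,-.2765,.105,-27)
c=grab('wrist'); cv2.imwrite('pics/w2.png',c['frame'][...,::-1])
s=observe(); P=world(c).reshape(-1,3); p=s['position']
q=P[(np.hypot(P[:,0]-p[0],P[:,1]-p[1])<.027)&(P[:,2]>.1)]
print(s['position'],q[:,2].max()); t=q[q[:,2]>q[:,2].max()-.008]; print(cv2.minEnclosingCircle((t[:,:2]*1000).astype(np.float32)))
```

```text
t 2.65 pos [0.4524 0.334  0.1053] tooly 36.1 j7 0.03 w 0.0468 turn -63.1 n 13
[0, -0.0423, -0.0216, -0.0002, 0.0847]
[0, -0.044, -0.018, -0.0002, 0.0847]
[0, -0.0454, -0.0142, -0.0002, 0.0847]
[0, -0.0464, -0.0103, -0.0002, 0.0847]
[0, -0.0471, -0.0063, -0.0002, 0.0847]
[0, -0.0475, -0.0023, -0.0002, 0.0847]
[0, -0.0475, 0.0017, -0.0002, 0.0847]
[0, -0.0472, 0.0057, -0.0002, 0.0847]
[0, -0.0466, 0.0097, -0.0002, 0.0847]
[0, -0.0456, 0.0136, -0.0002, 0.0847]
[0, -0.0442, 0.0174, -0.0002, 0.0847]
[0, -0.0426, 0.0211, -0.0002, 0.0847]
[0, -0.0407, 0.0246, -0.0002, 0.0847]
[0.45090925 0.33304296 0.10323838] 0.20485829357911212
((441.3603820800781, 343.52496337890625), 22.630512237548828)
```

View pics/w2.png

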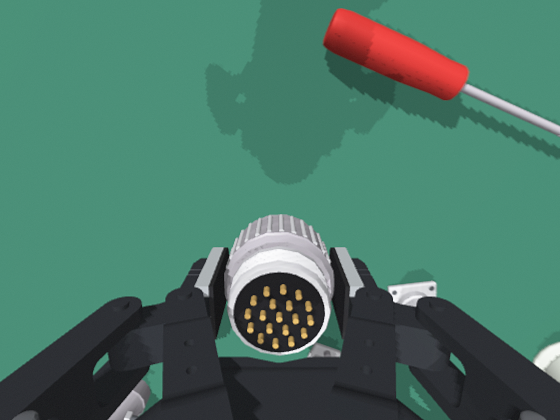

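The plug is held upright and centred between the pads (280,310). Next I'll carry it over.

Request:
step_arm([
  [160,-0.0423,-0.0216,0,0.085],
  [160,-0.044,-0.018,0,0.085],
  [160,-0.0454,-0.0142,0,0.085],
  [160,-0.0464,-0.0103,0,0.085],
  [160,-0.0471,-0.0063,0,0.085],
  [160,-0.0475,-0.0023,0,0.085],
  [160,-0.0475,0.0017,0,0.085],
  [160,-0.0472,0.0057,0,0.085],
])

```text
clock: 3.7
position: [0.5083, -0.0447, 0.1003]
orientation: [-0.001, 0.725, 0.688, -0.001]
ft_force: [0.1, 0.1, -1.5]
gripper_width: 0.0467
finger_force: 41.5
```

Request:
step_arm([
  [160,-0.0466,0.0097,0,0.085],
  [160,-0.0456,0.0136,0,0.085],
  [160,-0.0442,0.0174,0,0.085],
  [160,-0.0426,0.0211,0,0.085],
  [160,-0.0407,0.0246,0,0.085],
  [160,0,0,0,0],
  [160,0,0,0,0],
])

```text
clock: 4.58
position: [0.5451, -0.2772, 0.1]
orientation: [-0.001, 0.854, 0.521, -0.001]
ft_force: [0.1, -0.2, -1.5]
gripper_width: 0.0466
finger_force: 41.6
```

```bash
cat >> h.py <<'E'
def tray():
    c=grab('wrist'); q=world(c).reshape(-1,3)
    b=(abs(q[:,0]-.594)<.17)&(abs(q[:,1]+.218)<.17)&(q[:,2]>.0195)&(q[:,2]<.028); q=q[b]
    print('tray',len(q),np.median(q[:,2]),cv2.minAreaRect((q[:,:2]*1000).astype(np.float32)))
    return c
E
python3 - <<'E'
from h import *
c=tray(); plan(.5495,-.2765,.05,-27); cv2.imwrite('pics/w3.png',c['frame'][...,::-1])
E
```

```text
tray 57306 0.02398079959710865 ((596.2894897460938, -217.68606567382812), (205.94325256347656, 205.0162811279297), 7.541799068450928)
t 4.62 pos [ 0.5455 -0.2764  0.1002] tooly -27.1 j7 0.25 w 0.0467 turn 0.1 n 2
[0, 0.0008, 0.0019, 0.0251, -0.0011]
[0, 0.0008, 0.0019, 0.0251, -0.0011]
```

View pics/w3.png

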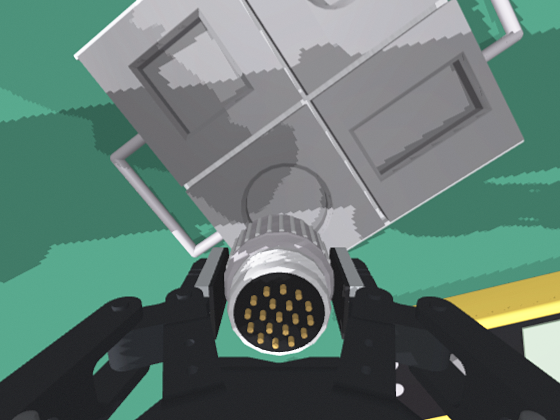

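The tray estimates from the three cameras agree to about 2 mm. The plug hangs next to the large round pocket (285,200), with the offset explained by perspective. I'll lower it.

Request:
step_arm([
  [160,0.001,0.0023,0.025,0],
  [160,0.001,0.0022,0.025,0],
  [160,0,0,0.012,0],
  [160,0,0,0.008,0],
  [160,0,0,0.003,0],
  [160,0,0,0,0],
])

```text
clock: 5.38
position: [0.5513, -0.2787, 0.0289]
orientation: [0.0, 0.854, 0.521, 0.0]
ft_force: [0.4, 0.2, -0.8]
gripper_width: 0.0461
finger_force: 41.6
```

Request:
step_arm([
  [160,0.001,0,0.0015,0],
  [160,0.001,0,0.0015,0],
  [160,0,0,0,0],
])

```text
clock: 5.75
position: [0.5522, -0.2768, 0.0257]
orientation: [0.0, 0.854, 0.521, 0.0]
ft_force: [0.2, -0.0, 0.7]
gripper_width: 0.0469
finger_force: 41.7
```

Request:
step_arm([
  [70,0,0,0,0],
  [30,0,0,0,0],
  [30,0,0,0,0],
  [30,0,0,-0.03,0],
  [30,0,0,-0.05,0],
  [0,0,0,-0.05,0],
  [0,0,0,0,0],
])

```text
clock: 6.62
position: [0.5544, -0.2788, 0.1601]
orientation: [0.004, 0.854, 0.521, 0.003]
ft_force: [0.9, -0.5, -0.3]
gripper_width: 0.0855
finger_force: 0.0
```

Run:
```python
from h import *
c=tray(); q=world(c).reshape(-1,3)
r=np.hypot(q[:,0]-.5507,q[:,1]+.2764)
for a,b in((.056,.07),(.036,.046)):
    t=q[(r<.04)&(q[:,2]>a)&(q[:,2]<b)]; print(len(t),cv2.minEnclosingCircle((t[:,:2]*1000).astype(np.float32)),t[:,2].max() if len(t) else 0)
plan(.598,.328,.13,None,.055)
```

```text
tray 41578 0.023953170943488533 ((596.380859375, -217.67807006835938), (205.09637451171875, 205.05096435546875), 7.793458461761475)
1996 ((551.9152221679688, -278.2974853515625), 19.922975540161133) 0.06761799319823888
438 ((551.99658203125, -278.1006164550781), 24.093448638916016) 0.04599599276776617
t 6.67 pos [ 0.553  -0.2775  0.1575] tooly -27.2 j7 0.21 w 0.0855 turn 0 n 12
[0, 0.0466, -0.0198, 0.0023, -0.0]
[0, 0.0466, -0.0198, 0.0023, -0.0]
[0, 0.0466, -0.0198, 0.0023, -0.0]
[0, 0.0466, -0.0198, 0.0023, -0.0]
[0, 0.0466, -0.0198, 0.0023, -0.0]
[0, 0.0466, -0.0198, 0.0023, -0.0]
[0, 0.0466, -0.0198, 0.0023, -0.0]
[0, 0.0466, -0.0198, 0.0023, -0.0]
[0, 0.0466, -0.0198, 0.0023, -0.0]
[0, 0.0466, -0.0198, 0.0023, -0.0]
[0, 0.0466, -0.0198, 0.0023, -0.0]
[0, 0.0466, -0.0198, 0.0023, -0.0]
```

Run:
```python
from h import *
plan(.598,.328,.13,20,.052)
```

```text
t 6.67 pos [ 0.553  -0.2775  0.1575] tooly -27.2 j7 0.21 w 0.0855 turn 47.2 n 12
[0, 0.0466, -0.0198, 0.0023, -0.0687]
[0, 0.0478, -0.0165, 0.0023, -0.0687]
[0, 0.0489, -0.0132, 0.0023, -0.0687]
[0, 0.0496, -0.0098, 0.0023, -0.0687]
[0, 0.0502, -0.0064, 0.0023, -0.0687]
[0, 0.0505, -0.0029, 0.0023, -0.0687]
[0, 0.0506, 0.0006, 0.0023, -0.0687]
[0, 0.0504, 0.004, 0.0023, -0.0687]
[0, 0.05, 0.0075, 0.0023, -0.0687]
[0, 0.0494, 0.0109, 0.0023, -0.0687]
[0, 0.0485, 0.0143, 0.0023, -0.0687]
[0, 0.0475, 0.0176, 0.0023, -0.0687]
```

Request:
step_arm([
  [0,0.0466,-0.0198,0.0023,-0.0687],
  [0,0.0478,-0.0165,0.0023,-0.0687],
  [0,0.0489,-0.0132,0.0023,-0.0687],
  [0,0.0496,-0.0098,0.0023,-0.0687],
  [0,0.0502,-0.0064,0.0023,-0.0687],
  [0,0.0505,-0.0029,0.0023,-0.0687],
  [0,0.0506,0.0006,0.0023,-0.0687],
  [0,0.0504,0.004,0.0023,-0.0687],
])

```text
clock: 7.68
position: [0.5805, 0.1284, 0.1354]
orientation: [-0.001, 0.679, 0.734, -0.001]
ft_force: [0.1, 0.3, 0.3]
gripper_width: 0.0852
finger_force: 0.0
```

Request:
step_arm([
  [0,0.05,0.0075,0.0023,-0.0687],
  [0,0.0494,0.0109,0.0023,-0.0687],
  [0,0.0485,0.0143,0.0023,-0.0687],
  [0,0.0475,0.0176,0.0023,-0.0687],
  [0,0,0,0,0],
  [0,0,0,0,0],
  [0,0,0,0,0],
])

```text
clock: 8.55
position: [0.5969, 0.3262, 0.1274]
orientation: [0.0, 0.575, 0.818, -0.001]
ft_force: [0.1, 0.1, 0.4]
gripper_width: 0.0852
finger_force: 0.0
```

```bash
cat >> h.py <<'E'
def blob(q,x,y,bands,rad=.045):
    for a,b in bands:
        t=q[(np.hypot(q[:,0]-x,q[:,1]-y)<rad)&(q[:,2]>a)&(q[:,2]<b)]
        if len(t)>5:
            m=(t[:,:2]*1000).astype(np.float32); print((a,b),len(t),'circ',np.round(np.hstack(cv2.minEnclosingCircle(m)),1),'rect',np.round(np.hstack(cv2.minAreaRect(m)),1),'zmax',t[:,2].max().round(4))
E
python3 - <<'E'
from h import *
c=grab('wrist'); q=world(c).reshape(-1,3)
blob(q,.598,.328,((.038,.05),(.0035,.0075)))
blob(q,.5745,.2197,((.035,.06),(.003,.008)))
plan(.599,.3285,.014,20)
E
```

```text
(0.038, 0.05) 1305 circ [600.1 328.2  14.9] rect [600.1 328.4  29.4  29.2  38.9] zmax 0.0457
(0.0035, 0.0075) 832 circ [600.  328.5  27. ] rect [600.  328.3  39.9  40.   43.4] zmax 0.0073
(0.035, 0.06) 1438 circ [576.5 220.7  26. ] rect [576.8 220.6  20.2  49.9  13.8] zmax 0.0474
(0.003, 0.008) 493 circ [577.4 220.5  34.6] rect [576.8 220.6  26.   66.1  13.9] zmax 0.0079
t 8.6 pos [0.597  0.3265 0.1277] tooly 19.9 j7 -0.05 w 0.0859 turn 0.1 n 3
[0, 0.0004, 0.0009, 0.0379, -0.0008]
[0, 0.0004, 0.0009, 0.0379, -0.0008]
[0, 0.0004, 0.0009, 0.0379, -0.0008]
```

Request:
step_arm([
  [0,0.0008,0.0035,0.038,0],
  [0,0,0,0.038,0],
  [0,0,0,0.0377,0],
  [0,0,0,0,0],
  [200,0,0,0,0],
  [200,0,0,0,0],
  [200,0,0,0,0],
  [200,0,0,0,0],
])

```text
clock: 9.6
position: [0.6008, 0.3312, 0.0159]
orientation: [0.0, 0.573, 0.819, 0.001]
ft_force: [-0.5, 0.0, 5.7]
gripper_width: 0.0287
finger_force: 40.0
```

Request:
step_arm([
  [200,0,0,0,0],
  [200,0,0,-0.02,0],
  [200,0,0,-0.03,0],
  [200,0,0,-0.04,0],
  [200,0,0,0,0],
])

```text
clock: 10.22
position: [0.6025, 0.3317, 0.1092]
orientation: [0.002, 0.574, 0.819, 0.004]
ft_force: [0.3, 0.9, -1.5]
gripper_width: 0.0288
finger_force: 39.6
```

Run:
```python
from h import *
c=grab('wrist'); cv2.imwrite('pics/w4.png',c['frame'][...,::-1])
plan(.5372,-.1732,.105,20-35.7,.052)
```

```text
t 10.28 pos [0.6009 0.3312 0.1067] tooly 20.0 j7 -0.04 w 0.0292 turn -35.7 n 10
[0, -0.0452, -0.0232, 0.0, 0.0623]
[0, -0.0466, -0.0204, 0.0, 0.0623]
[0, -0.0477, -0.0174, 0.0, 0.0623]
[0, -0.0487, -0.0144, 0.0, 0.0623]
[0, -0.0495, -0.0114, 0.0, 0.0623]
[0, -0.0502, -0.0083, 0.0, 0.0623]
[0, -0.0506, -0.0051, 0.0, 0.0623]
[0, -0.0508, -0.002, 0.0, 0.0623]
[0, -0.0508, 0.0012, 0.0, 0.0623]
[0, -0.0506, 0.0044, 0.0, 0.0623]
```

View pics/w4.png

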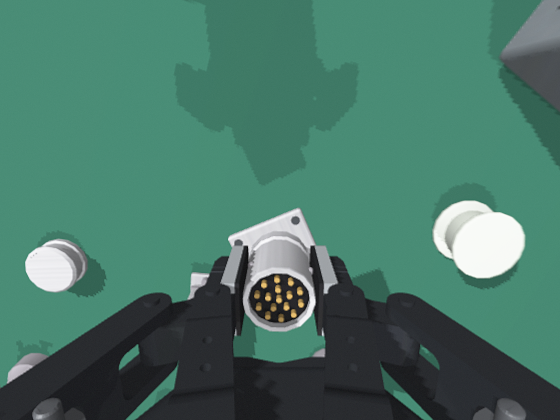

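The square connector is held upright at (280,300), with its flange visible at (270,230). I'll carry it over.

Request:
step_arm([
  [200,-0.0452,-0.0232,0,0.0623],
  [200,-0.0466,-0.0204,0,0.0623],
  [200,-0.0477,-0.0174,0,0.0623],
  [200,-0.0487,-0.0144,0,0.0623],
  [200,-0.0495,-0.0114,0,0.0623],
  [200,-0.0502,-0.0083,0,0.0623],
  [200,-0.0506,-0.0051,0,0.0623],
  [200,-0.0508,-0.002,0,0.0623],
])

```text
clock: 11.28
position: [0.5474, -0.074, 0.1032]
orientation: [-0.001, 0.758, 0.652, -0.001]
ft_force: [0.5, -0.3, -1.4]
gripper_width: 0.0288
finger_force: 39.7
```

Request:
step_arm([
  [200,-0.0508,0.0012,0,0.0623],
  [200,-0.0482,0.0044,0,0.0623],
  [200,0,0,0,0],
  [200,0,0,0,0],
  [200,0,0,0,0],
])

```text
clock: 11.9
position: [0.5368, -0.1693, 0.1036]
orientation: [-0.001, 0.796, 0.605, -0.0]
ft_force: [0.5, -0.4, -0.4]
gripper_width: 0.029
finger_force: 39.6
```

Run:
```python
from h import *
s=observe(); p=np.array(s['position'])
c=tray(); q=world(c).reshape(-1,3)
blob(q,p[0],p[1],((p[2]-.0165,p[2]-.0095),(p[2]+.02,p[2]+.032)),.04)
plan(.5382,-.1709,.03,-15.7)
```

```text
tray 42098 0.02407483659468837 ((596.666015625, -217.94212341308594), (205.15670776367188, 204.82215881347656), 7.829916954040527)
(np.float64(0.08708935975874298), np.float64(0.09408935975874298)) 1607 circ [ 535.6 -162.4   22.3] rect [ 535.8 -164.7   40.    26.9    7.6] zmax 0.0941
(np.float64(0.12358935975874298), np.float64(0.13558935975874298)) 5404 circ [ 539.3 -162.9   28.2] rect [ 537.7 -171.2   30.3   56.2   78.8] zmax 0.1356
t 11.95 pos [ 0.5369 -0.1694  0.1037] tooly -15.5 j7 0.24 w 0.0286 turn -0.2 n 2
[0, -0.0006, 0.0009, 0.0369, 0.0016]
[0, -0.0006, 0.0009, 0.0369, 0.0016]
```

The flange shows at yaw 7.6°, aligned with the pocket. I'll correct about 2 mm and lower.

Request:
step_arm([
  [200,-0.001,0.001,0.025,0],
  [200,-0.0006,0.0007,0.025,0],
  [200,0,0,0.012,0],
  [200,0,0,0.007,0],
  [200,0,0,0.003,0],
  [200,0,0,0.002,0],
  [200,0,0,0.001,0],
  [200,0,0,0,0],
])

```text
clock: 12.95
position: [0.5381, -0.1733, 0.0294]
orientation: [0.0, 0.797, 0.604, 0.0]
ft_force: [-0.1, -0.1, -0.3]
gripper_width: 0.0287
finger_force: 39.6
```

Request:
step_arm([
  [200,0.001,0,0.001,0],
  [200,0.0005,0,0.001,0],
  [200,0,0,0,0],
])

```text
clock: 13.32
position: [0.5384, -0.172, 0.0279]
orientation: [-0.0, 0.797, 0.604, 0.0]
ft_force: [-2.7, -0.4, 4.4]
gripper_width: 0.0288
finger_force: 40.3
```

Contact with the pocket floor. I'll release and go up.

Request:
step_arm([
  [120,0,0,0,0],
  [90,0,0,0,0],
  [90,0,0,0,0],
  [90,0,0,-0.03,0],
  [90,0,0,-0.05,0],
  [0,0,0,-0.04,0],
  [0,0,0,0,0],
  [0,0,0,0,0],
])

```text
clock: 14.32
position: [0.5378, -0.1713, 0.1465]
orientation: [-0.001, 0.797, 0.604, -0.0]
ft_force: [0.3, -0.2, -0.5]
gripper_width: 0.0852
finger_force: 0.0
```

Run:
```python
from h import *
c=tray(); q=world(c).reshape(-1,3); cv2.imwrite('pics/w5.png',c['frame'][...,::-1])
blob(q,.5379,-.1732,((.048,.07),(.014,.0185)),.027)
plan(.5768,.2206,.13,13.9,.052)
```

```text
tray 38847 0.024067067348718052 ((596.5443115234375, -217.97216796875), (204.93031311035156, 204.7967529296875), 7.8215227127075195)
(0.048, 0.07) 1247 circ [ 538.5 -174.1   15. ] rect [ 538.7 -173.8   29.3   28.9    7.1] zmax 0.0578
(0.014, 0.0185) 826 circ [ 537.9 -173.3   26.9] rect [ 537.5 -176.3   49.3   44.1    7.2] zmax 0.0185
t 14.38 pos [ 0.5374 -0.1712  0.1459] tooly -15.7 j7 0.21 w 0.0852 turn 29.6 n 8
[0, 0.0485, -0.0085, 0.002, -0.0645]
[0, 0.0489, -0.0053, 0.002, -0.0645]
[0, 0.0492, -0.0022, 0.002, -0.0645]
[0, 0.0492, 0.001, 0.002, -0.0645]
[0, 0.049, 0.0042, 0.002, -0.0645]
[0, 0.0487, 0.0073, 0.002, -0.0645]
[0, 0.0481, 0.0105, 0.002, -0.0645]
[0, 0.0473, 0.0135, 0.002, -0.0645]
```

View pics/w5.png

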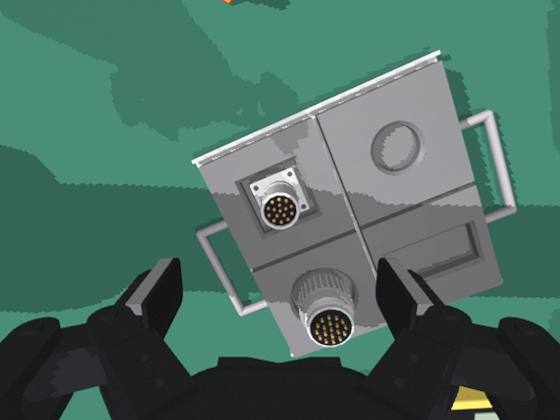

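Both are seated: the square at (278,200), centred at (538.5,-174), and the large at (325,305). Next is the rect connector.

Request:
step_arm([
  [0,0.0485,-0.0085,0.002,-0.0645],
  [0,0.0489,-0.0053,0.002,-0.0645],
  [0,0.0492,-0.0022,0.002,-0.0645],
  [0,0.0492,0.001,0.002,-0.0645],
  [0,0.049,0.0042,0.002,-0.0645],
  [0,0.0487,0.0073,0.002,-0.0645],
  [0,0.0481,0.0105,0.002,-0.0645],
  [0,0.0473,0.0135,0.002,-0.0645],
])

```text
clock: 15.38
position: [0.5768, 0.2212, 0.1293]
orientation: [-0.001, 0.616, 0.788, -0.001]
ft_force: [1.3, -0.6, -0.6]
gripper_width: 0.0853
finger_force: 0.0
```

Request:
step_arm([
  [60,0,0,0,0],
  [60,0,0,0,0],
  [60,0,0,0,0],
])

```text
clock: 15.75
position: [0.5777, 0.2177, 0.1306]
orientation: [0.0, 0.618, 0.787, -0.001]
ft_force: [-0.4, -0.5, 0.1]
gripper_width: 0.0655
finger_force: 0.0
```

Run:
```python
from h import *
c=grab('wrist'); q=world(c).reshape(-1,3)
blob(q,.5768,.2206,((.035,.06),(.003,.008)))
blob(q,.5765,.0945,((.035,.06),(.01,.034)))
plan(.5768,.2206,.014,13.9)
```

```text
(0.035, 0.06) 1780 circ [577.2 220.   26.2] rect [576.9 220.1  20.   49.8  13. ] zmax 0.0475
(0.003, 0.008) 501 circ [577.2 220.1  34.4] rect [576.8 220.3  25.9  65.   14. ] zmax 0.0074
(0.035, 0.06) 632 circ [579.2  95.   10.9] rect [578.7  96.6  21.6  18.2  14. ] zmax 0.0533
(0.01, 0.034) 650 circ [579.3  94.9  14.3] rect [578.9  98.9  28.2  20.1   5.5] zmax 0.0339
t 15.8 pos [0.5779 0.2179 0.1309] tooly 13.7 j7 -0.01 w 0.0652 turn 0.2 n 3
[0, 0.001, -0.0001, 0.039, -0.001]
[0, 0.001, -0.0001, 0.039, -0.001]
[0, 0.001, -0.0001, 0.039, -0.001]
```

Request:
step_arm([
  [60,0.001,0,0.039,0],
  [60,0,0,0.039,0],
  [60,0,0,0.038,0],
  [60,0,0,0,0],
  [220,0,0,0,0],
  [220,0,0,0,0],
  [220,0,0,0,0],
  [220,0,0,0,0],
])

```text
clock: 16.8
position: [0.579, 0.2214, 0.0172]
orientation: [0.001, 0.616, 0.787, 0.002]
ft_force: [-0.5, 0.0, 6.4]
gripper_width: 0.0191
finger_force: 40.5
```

Request:
step_arm([
  [220,0,0,0,0],
  [220,0,0,-0.02,0],
  [220,0,0,-0.03,0],
  [220,0,0,-0.04,0],
  [220,0,0,0,0],
])

```text
clock: 17.42
position: [0.5804, 0.2217, 0.1099]
orientation: [0.002, 0.616, 0.787, 0.004]
ft_force: [-0.4, -0.1, -1.3]
gripper_width: 0.0197
finger_force: 39.5
```

Run:
```python
from h import *
c=grab('wrist'); cv2.imwrite('pics/w6.png',c['frame'][...,::-1])
plan(.6545,-.2625,.107,13.9-96.2+.01,.048)
plan(.6545,-.2625,.107,97.7,.048)
print(observe()['joints'])
```

```text
t 17.48 pos [0.5787 0.2214 0.1077] tooly 13.9 j7 0.0 w 0.0194 turn 83.8 n 11
[0, -0.0444, -0.0039, -0.0, -0.133]
[0, -0.0435, -0.0097, -0.0, -0.133]
[0, -0.0418, -0.0154, -0.0, -0.133]
[0, -0.0394, -0.0208, -0.0, -0.133]
[0, -0.0363, -0.0258, -0.0, -0.133]
[0, -0.0325, -0.0304, -0.0, -0.133]
[0, -0.0282, -0.0345, -0.0, -0.133]
[0, -0.0234, -0.0379, -0.0, -0.133]
[0, -0.0181, -0.0407, -0.0, -0.133]
[0, -0.0126, -0.0427, -0.0, -0.133]
[0, -0.0068, -0.044, -0.0, -0.133]
t 17.48 pos [0.5787 0.2214 0.1077] tooly 13.9 j7 0.0 w 0.0194 turn 83.8 n 11
[0, -0.0444, -0.0039, -0.0, -0.133]
[0, -0.0435, -0.0097, -0.0, -0.133]
[0, -0.0418, -0.0154, -0.0, -0.133]
[0, -0.0394, -0.0208, -0.0, -0.133]
[0, -0.0363, -0.0258, -0.0, -0.133]
[0, -0.0325, -0.0304, -0.0, -0.133]
[0, -0.0282, -0.0345, -0.0, -0.133]
[0, -0.0234, -0.0379, -0.0, -0.133]
[0, -0.0181, -0.0407, -0.0, -0.133]
[0, -0.0126, -0.0427, -0.0, -0.133]
[0, -0.0068, -0.044, -0.0, -0.133]
[-7.35399031e-01  4.89051635e-01  4.01708589e-01  1.75025550e+00
 -2.29565348e-01  9.44269578e-01  1.25661815e-03]
```

View pics/w6.png

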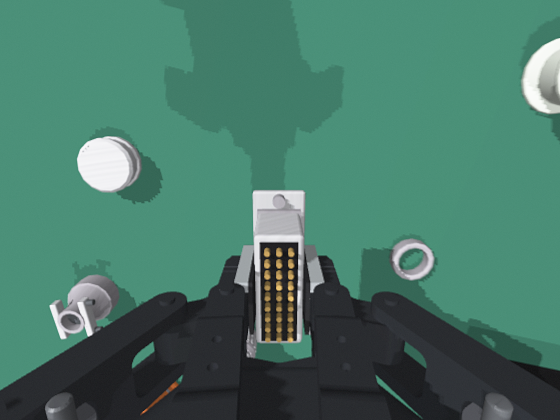

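The rect is held, its long side along the pads, at (280,290). I'll turn the other way (-96°) to stay clear of the last joint's limit.

```bash
sed -i 's/^def plan(x,y,z,yd=None,vmax=.05,g=0)/def plan(x,y,z,yd=None,vmax=.05,g=0,turn=None)/; s/^    n=max/    dy=dy if turn is None else turn\n    n=max/' h.py; python3 -c "
from h import *
plan(.6545,-.2625,.107,0,.048,220,turn=-96.2)"
```

```text
t 17.48 pos [0.5787 0.2214 0.1077] tooly 13.9 j7 0.0 w 0.0194 turn -96.2 n 11
[220, -0.0444, -0.0039, -0.0, 0.1526]
[220, -0.0444, 0.0029, -0.0, 0.1526]
[220, -0.0435, 0.0096, -0.0, 0.1526]
[220, -0.0415, 0.0161, -0.0, 0.1526]
[220, -0.0386, 0.0223, -0.0, 0.1526]
[220, -0.0347, 0.0279, -0.0, 0.1526]
[220, -0.0301, 0.0328, -0.0, 0.1526]
[220, -0.0248, 0.037, -0.0, 0.1526]
[220, -0.0188, 0.0403, -0.0, 0.1526]
[220, -0.0125, 0.0427, -0.0, 0.1526]
[220, -0.0058, 0.0441, -0.0, 0.1526]
```

Request:
step_arm([
  [220,-0.0444,-0.0039,0,0.1526],
  [220,-0.0444,0.0029,0,0.1526],
  [220,-0.0435,0.0096,0,0.1526],
  [220,-0.0415,0.0161,0,0.1526],
  [220,-0.0386,0.0223,0,0.1526],
  [220,-0.0347,0.0279,0,0.1526],
  [220,-0.0301,0.0328,0,0.1526],
  [220,-0.0248,0.037,0,0.1526],
])

```text
clock: 18.48
position: [0.6318, -0.1319, 0.1041]
orientation: [-0.001, 0.957, 0.29, -0.001]
ft_force: [0.4, -0.8, -1.3]
gripper_width: 0.0192
finger_force: 39.5
```

Request:
step_arm([
  [220,-0.0188,0.0403,0,0.1526],
  [220,-0.0125,0.0427,0,0.1526],
  [220,-0.0058,0.0441,0,0.1526],
  [220,0,0,0,0],
  [220,0,0,0,0],
  [220,0,0,0,0],
])

```text
clock: 19.23
position: [0.6536, -0.2606, 0.1045]
orientation: [-0.001, 0.998, 0.069, -0.0]
ft_force: [-0.2, -0.3, -0.4]
gripper_width: 0.0196
finger_force: 39.6
```

```bash
cat > held.py <<'E'
from h import *
s=observe(); p=np.array(s['position'])
c=tray(); q=world(c).reshape(-1,3)
blob(q,p[0],p[1],((p[2]-.018,p[2]-.011),(p[2]+.022,p[2]+.032)),.045)
E
python3 - <<'E'
from held import *
plan(.6545,-.2625,.029,-82.3,.05,220)
E
```

```text
tray 32915 0.02386222553813999 ((596.45263671875, -217.39944458007812), (204.7125244140625, 205.29454040527344), 7.838293075561523)
(np.float64(0.08648406097499234), np.float64(0.09348406097499234)) 996 circ [ 673.9 -257.5   17.4] rect [ 674.4 -257.5   24.4   26.     8.4] zmax 0.0935
(np.float64(0.12648406097499235), np.float64(0.13648406097499233)) 6122 circ [ 653.6 -260.3   26.5] rect [ 655.4 -263.1   52.4   42.7   31.6] zmax 0.1365
t 19.27 pos [ 0.6537 -0.2608  0.1048] tooly -82.1 j7 -0.69 w 0.0194 turn -0.2 n 2
[220, 0.0003, 0.001, 0.0379, 0.0014]
[220, 0.0003, 0.001, 0.0379, 0.0014]
```

Request:
step_arm([
  [220,0.0008,0.001,0.025,0],
  [220,0,0,0.025,0],
  [220,0,0,0.012,0],
  [220,0,0,0.007,0],
  [220,0,0,0.003,0],
  [220,0,0,0.001,0],
  [220,0,0,0,0],
  [220,0,0,0,0],
])

```text
clock: 20.27
position: [0.6546, -0.264, 0.0327]
orientation: [0.0, 0.998, 0.067, 0.0]
ft_force: [0.7, -0.1, -0.4]
gripper_width: 0.0191
finger_force: 39.6
```

Request:
step_arm([
  [220,0,-0.001,0.0015,0],
  [220,0,-0.0005,0.0012,0],
  [220,0,0,0.001,0],
  [220,0,0,0,0],
])

```text
clock: 20.78
position: [0.6541, -0.2621, 0.0292]
orientation: [-0.0, 0.998, 0.067, 0.0]
ft_force: [-1.4, 2.8, 4.8]
gripper_width: 0.0194
finger_force: 40.3
```

Request:
step_arm([
  [150,0,0,0,0],
  [120,0,0,0,0],
  [120,0,0,0,0],
  [120,0,0,-0.03,0],
  [120,0,0,-0.05,0],
  [60,0,0,-0.04,0],
  [60,0,0,0,0],
  [60,0,0,0,0],
])

```text
clock: 21.78
position: [0.6538, -0.2619, 0.1477]
orientation: [-0.0, 0.998, 0.067, -0.0]
ft_force: [-0.4, 0.3, -0.4]
gripper_width: 0.0654
finger_force: 0.0
```

Run:
```python
from h import *
c=tray(); q=world(c).reshape(-1,3); cv2.imwrite('pics/w7.png',c['frame'][...,::-1])
blob(q,.655,-.2621,((.048,.07),(.014,.018)),.04)
plan(.579,.0952,.13,15,.048,60)
```

```text
tray 34291 0.02384340759005793 ((596.30419921875, -217.59185791015625), (205.04049682617188, 204.7259979248047), 7.843165874481201)
(0.048, 0.07) 1715 circ [ 654.5 -262.2   26.1] rect [ 654.4 -262.1   50.2   19.9    7.2] zmax 0.06
(0.014, 0.018) 537 circ [ 654.3 -265.    39.7] rect [ 653.9 -262.4   73.3   36.2    7.8] zmax 0.018
t 21.82 pos [ 0.6534 -0.2616  0.147 ] tooly -82.3 j7 -0.71 w 0.0653 turn -82.7 n 9
[60, -0.0029, -0.0404, 0.002, 0.1604]
[60, -0.0093, -0.0394, 0.002, 0.1604]
[60, -0.0155, -0.0374, 0.002, 0.1604]
[60, -0.0212, -0.0345, 0.002, 0.1604]
[60, -0.0265, -0.0306, 0.002, 0.1604]
[60, -0.031, -0.026, 0.002, 0.1604]
[60, -0.0348, -0.0207, 0.002, 0.1604]
[60, -0.0376, -0.0149, 0.002, 0.1604]
[60, -0.0395, -0.0087, 0.002, 0.1604]
```

View pics/w7.png

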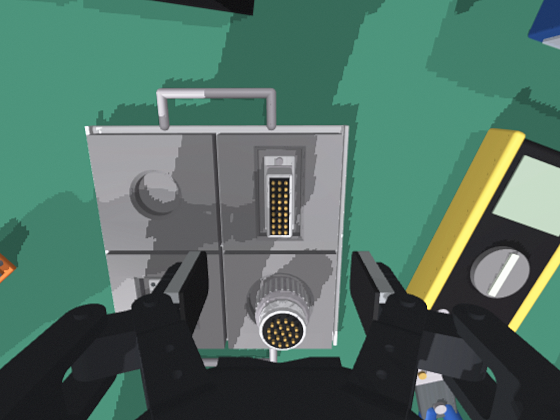

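The rect sits centred in its pocket (280,190). Last is the small plug, with tool y turned to 0°.

```bash
python3 -c "
from h import *
plan(.579,.0952,.13,0,.048,60,turn=82.3)"
```

```text
t 21.82 pos [ 0.6534 -0.2616  0.147 ] tooly -82.3 j7 -0.71 w 0.0653 turn 82.3 n 9
[60, -0.0029, -0.0404, 0.002, -0.1596]
[60, 0.0036, -0.0403, 0.002, -0.1596]
[60, 0.01, -0.0392, 0.002, -0.1596]
[60, 0.0161, -0.0372, 0.002, -0.1596]
[60, 0.0218, -0.0341, 0.002, -0.1596]
[60, 0.0269, -0.0302, 0.002, -0.1596]
[60, 0.0314, -0.0256, 0.002, -0.1596]
[60, 0.0351, -0.0203, 0.002, -0.1596]
[60, 0.0378, -0.0144, 0.002, -0.1596]
```

Request:
step_arm([
  [60,-0.0029,-0.0404,0.002,-0.16],
  [60,0.0036,-0.0403,0.002,-0.16],
  [60,0.01,-0.0392,0.002,-0.16],
  [60,0.0161,-0.0372,0.002,-0.16],
  [60,0.0218,-0.0341,0.002,-0.16],
  [60,0.0269,-0.0302,0.002,-0.16],
  [60,0.0314,-0.0256,0.002,-0.16],
  [60,0.0351,-0.0203,0.002,-0.16],
])

```text
clock: 22.82
position: [0.5862, 0.0562, 0.1309]
orientation: [-0.001, 0.758, 0.652, -0.001]
ft_force: [-0.2, 0.9, 0.4]
gripper_width: 0.0652
finger_force: 0.0
```

Request:
step_arm([
  [60,0.0378,-0.0144,0.002,-0.16],
  [60,0,0,0,0],
  [60,0,0,0,0],
  [60,0,0,0,0],
  [60,0,0,0,0],
])

```text
clock: 23.45
position: [0.5795, 0.0929, 0.1304]
orientation: [0.0, 0.707, 0.708, -0.0]
ft_force: [1.1, -0.2, 0.7]
gripper_width: 0.0651
finger_force: 0.0
```

Run:
```python
from h import *
c=grab('wrist'); q=world(c).reshape(-1,3)
blob(q,.579,.095,((.04,.06),(.02,.033)),.025)
plan(.579,.0952,.0135,0,.05,60)
```

```text
(0.04, 0.06) 705 circ [579.4  94.4  10.8] rect [579.5  94.5  20.3  21.1  88.6] zmax 0.0534
(0.02, 0.033) 337 circ [579.4  95.   14. ] rect [579.4  98.   20.6  27.6  87.4] zmax 0.033
t 23.5 pos [0.5795 0.0932 0.1305] tooly 0.1 j7 -0.01 w 0.0651 turn -0.1 n 3
[60, 0.0007, -0.0002, 0.039, 0.0007]
[60, 0.0007, -0.0002, 0.039, 0.0007]
[60, 0.0007, -0.0002, 0.039, 0.0007]
```

Request:
step_arm([
  [60,0,0,0.039,0],
  [60,0,0,0.039,0],
  [60,0,0,0.0395,0],
  [60,0,0,0,0],
  [220,0,0,0,0],
  [220,0,0,0,0],
  [220,0,0,0,0],
  [220,0,0,0,0],
])

```text
clock: 24.5
position: [0.5811, 0.0945, 0.0151]
orientation: [0.001, 0.706, 0.708, 0.002]
ft_force: [-0.6, -0.5, 6.4]
gripper_width: 0.0263
finger_force: 39.4
```

Request:
step_arm([
  [220,0,0,0,0],
  [220,0,0,-0.02,0],
  [220,0,0,-0.03,0],
  [220,0,0,-0.04,0],
  [220,0,0,0,0],
])

```text
clock: 25.12
position: [0.5823, 0.0946, 0.1076]
orientation: [0.002, 0.706, 0.708, 0.004]
ft_force: [0.1, 0.5, -0.6]
gripper_width: 0.0264
finger_force: 39.5
```

Run:
```python
from h import *
c=grab('wrist'); cv2.imwrite('pics/w8.png',c['frame'][...,::-1])
plan(.641,-.159,.107,-14,.048,220)
```

```text
t 25.18 pos [0.5806 0.0946 0.1055] tooly 0.2 j7 0.01 w 0.0262 turn -14.2 n 6
[220, -0.0423, 0.0099, -0.0003, 0.0414]
[220, -0.0419, 0.0116, -0.0003, 0.0414]
[220, -0.0413, 0.0134, -0.0003, 0.0414]
[220, -0.0408, 0.0151, -0.0003, 0.0414]
[220, -0.0401, 0.0167, -0.0003, 0.0414]
[220, -0.0394, 0.0184, -0.0003, 0.0414]
```

View pics/w8.png

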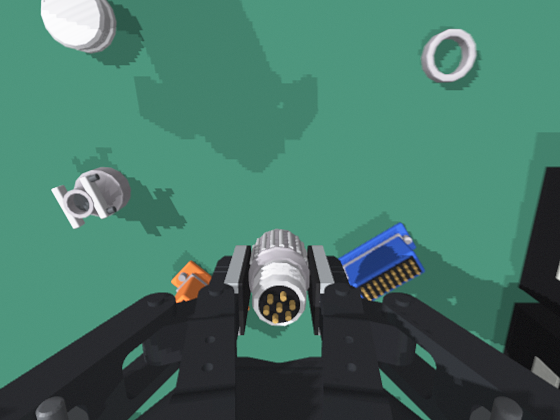

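The small plug is held upright at (280,290). I'll carry it to (0.641,-0.159).

Request:
step_arm([
  [220,-0.0423,0.0099,0,0.041],
  [220,-0.0419,0.0116,0,0.041],
  [220,-0.0413,0.0134,0,0.041],
  [220,-0.0408,0.0151,0,0.041],
  [220,-0.0401,0.0167,0,0.041],
  [220,-0.0394,0.0184,0,0.041],
  [220,0,0,0,0],
  [220,0,0,0,0],
])

```text
clock: 26.18
position: [0.6392, -0.1583, 0.1019]
orientation: [-0.001, 0.787, 0.617, -0.0]
ft_force: [-0.5, 0.7, -0.2]
gripper_width: 0.0265
finger_force: 39.5
```

Run:
```python
from held import *
plan(.6408,-.1591,.0271,-14,.05,220)
```

```text
tray 26382 0.024005560208665053 ((595.8492431640625, -217.49484252929688), (204.94395446777344, 203.7224884033203), 7.8324360847473145)
(np.float64(0.08392208494565954), np.float64(0.09092208494565955)) 31 circ [ 642.6 -149.3    7.5] rect [ 643.  -148.1    2.6   14.9   71.5] zmax 0.0893
(np.float64(0.12392208494565954), np.float64(0.13392208494565955)) 1719 circ [ 641.6 -151.5   26.8] rect [ 640.  -157.9   23.2   53.6   75.6] zmax 0.1339
t 26.23 pos [ 0.6394 -0.1574  0.102 ] tooly -13.8 j7 0.23 w 0.0262 turn -0.2 n 2
[220, -0.0007, 0.0009, 0.0375, 0.0019]
[220, -0.0007, 0.0009, 0.0375, 0.0019]
```

Request:
step_arm([
  [220,0,0.001,0.025,0],
  [220,0,0,0.025,0],
  [220,0,0,0.012,0],
  [220,0,0,0.007,0],
  [220,0,0,0.003,0],
  [220,0,0,0.001,0],
  [220,0,0,0,0],
  [220,0,0,0,0],
])

```text
clock: 27.22
position: [0.6412, -0.1596, 0.0305]
orientation: [0.0, 0.787, 0.617, 0.0]
ft_force: [0.3, -1.0, -1.1]
gripper_width: 0.0265
finger_force: 39.5
```

Request:
step_arm([
  [220,0,0,0.0015,0],
  [220,0,0,0.0012,0],
  [220,0,0,0.001,0],
  [220,0,0,0,0],
])

```text
clock: 27.72
position: [0.6409, -0.1596, 0.0272]
orientation: [-0.0, 0.787, 0.616, 0.0]
ft_force: [-2.2, 1.1, 4.8]
gripper_width: 0.0262
finger_force: 40.2
```

Request:
step_arm([
  [140,0,0,0,0],
  [110,0,0,0,0],
  [110,0,0,0,0],
  [110,0,0,-0.03,0],
  [110,0,0,-0.05,0],
  [60,0,0,-0.05,0],
  [60,-0.01,0,-0.02,0],
  [60,0,0,0,0],
])

```text
clock: 28.72
position: [0.6387, -0.1711, 0.1776]
orientation: [0.001, 0.788, 0.616, 0.001]
ft_force: [-0.3, 0.1, -1.0]
gripper_width: 0.0654
finger_force: 0.0
```

Run:
```python
from h import *
c=tray(); q=world(c).reshape(-1,3)
print('wrist');blob(q,.6408,-.1591,((.046,.07),(.026,.0435)),.03)
c=grab('top'); q=world(c).reshape(-1,3); print('top')
for n,x,y,b in(('large',.5507,-.2764,(.054,.075)),('square',.5375,-.1735,(.05,.07)),('rect',.6545,-.2625,(.05,.07)),('small',.6405,-.1595,(.054,.07)),('cap',.4516,.2205,(.012,.03)),('back',.452,.1042,(.034,.05))):
    print(n); blob(q,x,y,(b,),.03)
cv2.imwrite('pics/end.png',cv2.resize(c['frame'][120:280,100:460],(800,356),interpolation=cv2.INTER_CUBIC)[...,::-1])
print(observe()['ft_force'])
```

```text
tray 27634 0.023997238100915974 ((596.02197265625, -218.195556640625), (204.99148559570312, 205.08987426757812), 7.876313209533691)
wrist
(0.046, 0.07) 587 circ [ 641.7 -159.5   10.8] rect [ 641.8 -159.6   20.5   20.8   14.1] zmax 0.0655
(0.026, 0.0435) 227 circ [ 643.1 -161.6   26. ] rect [ 643.7 -161.2   39.4   35.7   34.4] zmax 0.0435
top
large
square
(0.05, 0.07) 144 circ [ 536.6 -174.9   15.3] rect [ 536.7 -175.    29.    27.7   50.3] zmax 0.0581
rect
small
(0.054, 0.07) 77 circ [ 639.9 -160.3   10.6] rect [ 639.8 -160.4   20.1   19.6   23.3] zmax 0.0654
cap
(0.012, 0.03) 264 circ [452.5 220.8  20. ] rect [451.6 220.6  38.   36.9  89.1] zmax 0.0207
back
(0.034, 0.05) 110 circ [452.3 103.8  20.3] rect [452.  104.2  31.1  29.7  20.6] zmax 0.0425
[-0.37221095  0.79673493 -0.36162129]
```

View pics/end.png

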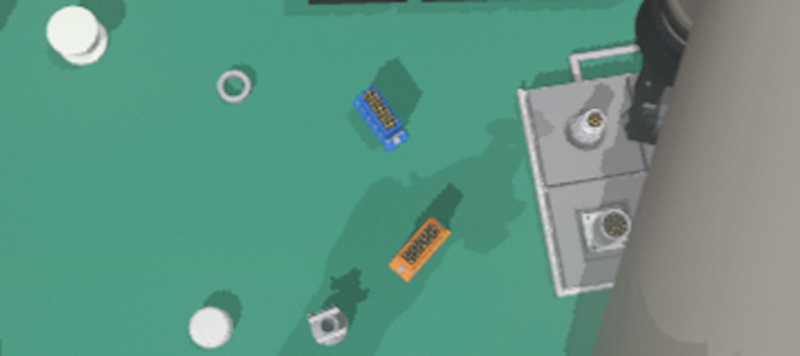

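The small plug (588,128) and square (608,228) sit in their pockets, and the cap (210,328) and backshell (328,325) have not moved. The arm hides the large plug and the rect here, but the wrist camera measured both as seated and nothing has touched them since. I'll hand it in.

```bash
python3 -c "
from station import *
print(sign_off())"
```

```text
the job is handed in; nothing more can be done
None
```

All four connectors are standing in their matching pockets, each measured within about 3 mm of its block's centre; the dust cap and backshell measured unmoved, and the job was handed in at about 29 s (no verdict was returned).

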